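# Hold the cottage roof over its walls for gluing

### The job

I am about to glue the wooden model cottage together: pick up its loose roof, carry it clear over the rack and the clutter to the cottage walls (the larger of the two roofless shells, the one with a doorstep), and hold it level about 10 mm straight above where it will sit, lined up with the walls and with the dormer on the same side as the door, so that I can run glue along the wall tops. Finish while still holding it there in the gripper: do not set it down or let it touch the walls, and leave the walls and everything else on the bench where they stand.

Things in the scene. Friction and masses are not known exactly. Their poses are not given: they have to be found in the camera images.
- roof: Loose wooden roof, hollow, 124 mm along the ridge (y) and 96 mm across (x), slopes 45 degrees, boards 4 mm, standing on its eaves on the bench. Origin midway between the eaves at their lower edge, z up; ridge 51 mm above it. A grey chimney 20 x 20 mm, sides along x and y, stands mid-ridge up to 87 mm above the origin: grip it there. Clay pot 9 mm tall on top; dormer on the +x slope. 60 to 110 g.
- roof_chimney (a point): Centre of the flat top of the chimney stack (below the clay pot), 87 mm straight above the roof's origin.
- roof_dormer (a point): Middle of the dormer's front, 40 mm to +x of and 23 mm above the roof's origin: tells which side of the roof the dormer is on.
- cottage: Roofless cottage walls, loose, plywood with dark strips: 110 mm along (y), 76 mm across (x), 4 mm thick, sides 50 mm high, 45 degree gables up to 88 mm at both y ends. Origin at the centre of the underside, z up. Door mid +x side, with a grey doorstep 28 x 12 x 4 mm. The roof, once seated, has its origin 43 mm straight above this origin and its x and y axes along these.
- shed: Smaller roofless plywood shell, not the roof's: 78 mm along (y), 54 mm across (x), side walls 38 mm, gables up to 65 mm, wide door on +x, no doorstep. Origin at the centre of the underside. The roof, the cottage walls and the shed change places from one start to the next.
- paint_rack: Fixed two-step plywood paint rack full of paint pots, 186 mm along (y), 71 mm deep (x), 88 mm high, between two of the places. Origin at the centre of the underside.
- pot_a: Loose paint pot, 32 mm across, 44 mm tall; origin at the centre of the underside.
- pot_b: Loose paint pot, as pot_a.
- pot_c: Loose paint pot, as pot_a.
- rinse_cup: Loose clear plastic cup, 72 mm across, 90 mm tall; origin at the centre of the underside.
- figure: Small figure on a turned wooden painting handle, 42 mm across at the foot, 95 mm tall; origin at the centre of the underside.
- brush: Thin paint brush lying on the bench, about 180 mm long along its x axis, 8 mm thick; origin under its middle.
- water_bottle: Clear water bottle standing at the back, 62 mm across, 205 mm tall; origin at the centre of the underside.
- cutters: Sprue cutters lying on the bench, about 115 mm long along its x axis, 12 mm thick.
There are look-alikes about, which are no part of the job. What is shaped like the pot_a but blue, purple or turquoise is not meant.

How it is judged:
By the outcome, as a careful person would: the job done as asked, in the order asked, and still so for the second after the job is handed in, while the arm keeps its last pose, push and grip.
It also fails if it takes over 48 s, if anything falls off the work surface, if the arm or the gripper's body presses on something with over 40 N, if the wrist force passes 120 N, or if a joint passes its speed limit or range.

### The arm

A 7-joint arm with a two-finger parallel gripper is mounted at the origin on the work surface. World frame = base frame: x ahead of the robot, y to its left, z up, the work surface at z = 0. Lengths are in m, angles in rad, forces in N, time in s.
With the tool pointing down it reaches from about 0.4 to 0.75 m from the base axis. Payload 19.5 kg.
Tool frame: the origin (TCP) lies midway between the tips of the shut fingers; the grasp point (between the pads) lies 19 mm behind it; z points along the fingers, y is the line along which they close (so a half turn about z gives the same grasp; the last joint's range is limited). The gripper opens to 85 mm and grips with 20 to 120 N. Pads are 22 mm wide; open, the fingers measure 114 mm over their backs; the gripper's body (76 mm by 85 mm) begins 54 mm behind the grasp point. The pads swing forward as they close: fully open they stand 13 mm farther back than shut.
Start: joints at [-1.3, 0.707, -0.028, 1.485, 0.022, 0.951, -0.075], TCP at [0.177, 0.547, 0.231] pointing down, gripper open.
Joint ranges: [-2.71, 2.71], [-0.32, 2.16], [-1.57, 1.52], [0, 2.45], [-1.46, 4.6], [0, 2.02], [-2.83, 2.83]. Speed limits (rad/s): [1.89, 1.89, 2.57, 2.57, 3.01, 3.01, 3.01].

### API

Orientations are given as [roll, pitch, yaw] about the fixed x, y, z axes, in that order (R = Rz(yaw) Ry(pitch) Rx(roll)).
In Python, from workcell import arm gives the robot as it stands. The module is installed in compiled form; this text tells all that it offers.
- The arm moves only by the tool send_rows, never from a script. Its argument "increments" is text: rows parted by semicolons, each of 5 numbers parted by spaces: the shift along the tool's x, y, z in mm, then the turn about the tool's z in degrees, then the closure, from -1 (fully open) to 1 (shut). In form: dx dy dz turn claw; .... A call has 1 to 20 rows; each row is the pose to reach, as a shift and turn from the pose commanded when the call began, along the tool's axes at that moment; what a row does not reach only later rows make up. A row lasts 1/8 s, in which the tool goes at most 62.5 mm and 10.7 degrees, less where a joint would pass 70% of its speed; a pose out of reach is approached as far as the arm can. A call with a gripper value outside its range is refused whole. The fingers move at their own pace and stop on an object; "force" is the grip in N (left out, the last holds). Time passes only in rows, so rows that repeat a pose let the fingers close. It gives the time, the measured TCP pose, the force, the opening and the grip force at its end, in the units of the state.
- arm.observe(): the state, without advancing time (a new reading comes with each control period).
- arm.grab_frame(name): name is "scene" or "top" or "wrist"; returns a dict with "frame" (400x640x3 uint8, red, green, blue), "range_z" (400x640 float32, m along the optical axis (not along the pixel's ray), 0 where there is no reading), "fx", "fy", "cx", "cy" (pixels), "view" (4x4, takes a point from world to camera coordinates). Camera axes: x right, y down, z forward; pixel columns grow to the right and rows downward; lengths in m; the calibration is good to about 2 mm. A picture is of the moment at which its call begins.
- arm.close_job(): hands the job in; it is judged then, once.
The state is a dict: "time_s": time; "joint_pos": joint angles; "joint_velocities": joint speeds; "effort": joint torques, N m; "tcp_pos": TCP position; "eef_rot": TCP orientation; "ft_force": force on the tool from outside, world axes, zero at the start; "wrist_torque": the same for the moment, N m; "gripper_width": finger opening in m; "grip_force": force on a finger pad.
Only numpy, scipy, OpenCV 4.12 (cv2) and the standard library are available. Lean on these libraries where they do the work, as an engineer would, in place of code of your own. Each camera call takes 0.05 s, during which the arm holds its last target. There are 200 camera calls.

## Working session

There is one attempt and no reset: what is moved stays moved. The work goes in short steps, Python scripts to look and compute and a tool call to move; the robot and the scene stay as the last step left them, time stands still between calls to the robot, and variables do not carry over. Pictures are saved under pics/ and viewed, at most 10 in all, crops included, and the job is handed in when it is done.

Besides the shell and the picture viewer there is one more tool, called by a JSON object that holds its "name" and its "arguments", one argument or row to a line. send_rows: Moves the arm, as the interface text tells. Its arguments: {"type":"object","properties":{"increments":{"type":"string"},"force":{"type":"number"}},"required":["increments"]}

```bash
mkdir -p pics
cat > h.py <<'E'
import numpy as np, cv2
from workcell import arm
def grab(n):
    f=arm.grab_frame(n); z=f["range_z"]; v,u=np.mgrid[0:400,0:640]
    P=np.stack([(u-f["cx"])/f["fx"]*z,(v-f["cy"])/f["fy"]*z,z],-1)
    T=np.linalg.inv(f["view"]); W=P@T[:3,:3].T+T[:3,3]; W[z==0]=np.nan
    return f,W
E
python3 - <<'E'
from h import *
for n in("top","scene"):
    f,W=grab(n); cv2.imwrite(f"pics/{n}.png",f["frame"][...,::-1]); np.savez(f"{n}.npz",W=W,im=f["frame"])
    print(n,f["fx"],np.linalg.inv(f["view"]).round(3).tolist())
print(arm.observe())
E
```

```text
top 406.44029298151986 [[-0.002, -0.992, 0.126, 0.419], [-1.0, 0.005, 0.023, -0.012], [-0.023, -0.126, -0.992, 1.16], [0.0, 0.0, 0.0, 1.0]]
scene 370.88535735904037 [[-0.061, 0.574, -0.817, 1.301], [0.998, 0.053, -0.038, 0.031], [0.021, -0.817, -0.576, 0.599], [0.0, 0.0, 0.0, 1.0]]
{'time_s': 0.1, 'joint_pos': array([-1.29973514,  0.70698166, -0.02763208,  1.48492445,  0.02197401,
        0.95086471, -0.07551895]), 'joint_velocities': array([-0.00029708, -0.00291063, -0.00037589, -0.00290221, -0.00024267,
       -0.00110441, -0.00028772]), 'effort': array([ 2.06643621e-03, -8.84270382e+01,  1.23688236e+00, -2.36447364e+01,
        1.71411736e-02,  5.10672646e-03,  1.81587967e-05]), 'tcp_pos': array([0.17684026, 0.5469102 , 0.23091455]), 'eef_rot': array([-3.14071519e+00, -7.30783707e-06,  2.82880765e+00]), 'ft_force': array([-0.39039859, -0.37257537, -0.1032975 ]), 'wrist_torque': array([-0.00184294, -0.01757475, -0.0050571 ]), 'grip_force': 0.0, 'gripper_width': 0.0857399007155323}
```

View pics/top.png

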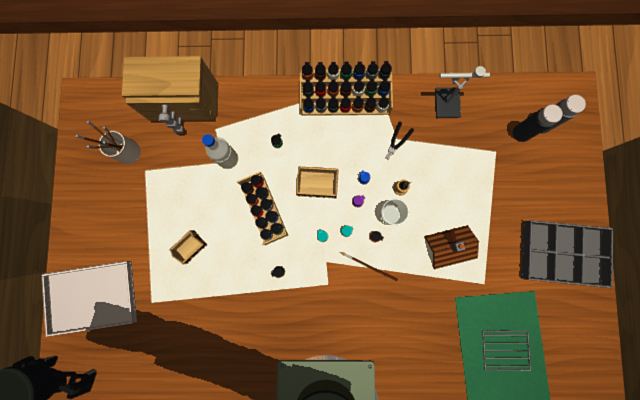

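View pics/scene.png

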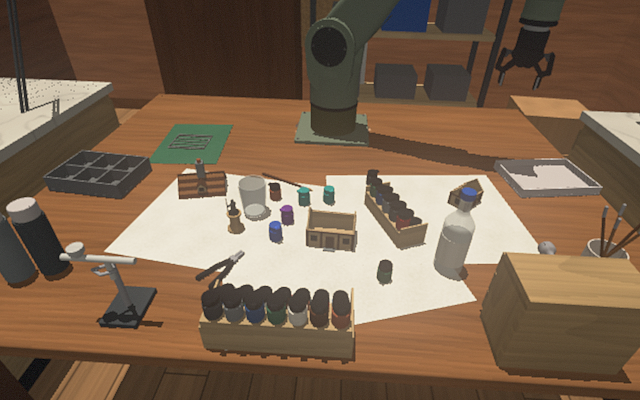

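The candidates for the roof in the top view are the tiled roof with chimney (452,247), the shed (188,247) and the cottage shell (317,182). The roofless shells are the larger one (317,182), whose doorstep shows in the scene view at about (330,247), and the smaller one (188,247). I choose the roof at (452,247) and the shell at (317,182), and check both in one crop.

Run:
```python
from h import *
t=np.load("top.npz"); s=np.load("scene.npz")
c=lambda im,u,v,w,h:cv2.resize(im[v:v+h,u:u+w],(400,300),interpolation=cv2.INTER_CUBIC)
a=np.hstack([c(t["im"],412,217,80,60),c(t["im"],277,152,80,60)])
b=np.hstack([c(s["im"],162,150,80,60),c(s["im"],290,200,80,60)])
cv2.imwrite("pics/crop.png",np.vstack([a,b])[...,::-1])
# footprints from combined clouds
for nm,(cx,cy),r in(("roof",t["W"][247,452,:2],.1),("cot",t["W"][182,317,:2],.09),("shed",t["W"][247,188,:2],.07)):
    for k,d in(("top",t),("scene",s)):
        W=d["W"].reshape(-1,3); m=(np.hypot(W[:,0]-cx,W[:,1]-cy)<r)&(W[:,2]>.015); Q=W[m]
        rc=cv2.minAreaRect(Q[:,:2].astype(np.float32)*1000)
        print(nm,k,m.sum(),(cx,cy),rc,Q[:,2].max(),np.percentile(Q[:,2],[50,95]))
W=t["W"].reshape(-1,3);print(np.nanmedian(t["W"][200:220,300:310,2]))
```

```text
roof top 1317 (np.float64(0.4371625682227439), np.float64(-0.3405730298243388)) ((437.858154296875, -351.1766357421875), (84.74791717529297, 127.72547149658203), 14.893268585205078) 0.10273355017530839 [0.03649328 0.08358087]
roof scene 996 (np.float64(0.4371625682227439), np.float64(-0.3405730298243388)) ((452.5854797363281, -344.4407958984375), (68.2800064086914, 135.28321838378906), 25.460622787475586) 0.09675202734743371 [0.03669168 0.07961363]
cot top 426 (np.float64(0.6256115904645589), np.float64(0.023972219309901843)) ((619.5392456054688, 21.400001525878906), (111.66410064697266, 79.60162353515625), 87.07518005371094) 0.09177703569473716 [0.05022063 0.08003908]
cot scene 1259 (np.float64(0.6256115904645589), np.float64(0.023972219309901843)) ((621.6672973632812, 21.619979858398438), (112.104736328125, 82.54286193847656), 86.00699615478516) 0.08719658539829778 [0.03593033 0.06300903]
shed top 380 (np.float64(0.43972832545902235), np.float64(0.39211834413887586)) ((439.9681701660156, 384.5478515625), (57.69551086425781, 81.16409301757812), 43.54199981689453) 0.06842654355518851 [0.03822956 0.05936743]
shed scene 363 (np.float64(0.43972832545902235), np.float64(0.39211834413887586)) ((441.83636474609375, 383.6375427246094), (60.184654235839844, 83.42117309570312), 42.50016784667969) 0.06538512406094565 [0.03577577 0.05553339]
0.0019851478513915888
```

View pics/crop.png

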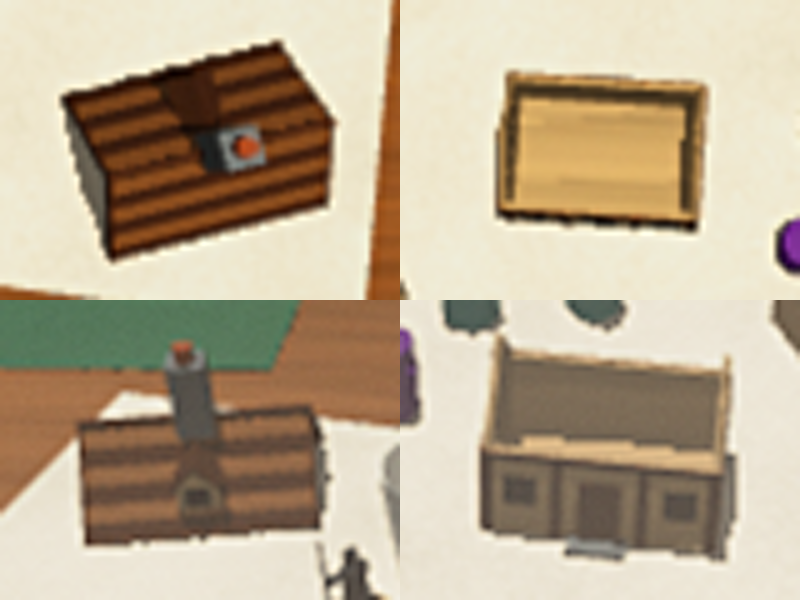

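The crop confirms it: the roof has its dormer and chimney, with the dormer on the far (+x) side (scene crop, about (198,497)). The shell has the doorstep, with the door also on +x (about (595,548)). Next I fit precise poses.

```bash
cat > fit.py <<'E'
from h import *
from scipy.optimize import least_squares
def roofpts(W,c,z0=0,r=.085):
    Q=W.reshape(-1,3); Q=Q[np.isfinite(Q[:,0])]
    return Q[(np.hypot(Q[:,0]-c[0],Q[:,1]-c[1])<r)&(Q[:,2]>z0+.006)]
def fit_roof(W,c,yaw,z0=0,slopes=True):
    """slopes: |x|+z=51mm in roof frame; y centre from ends of ridge zone"""
    Q=roofpts(W,c,z0); p=np.array([c[0],c[1],yaw,z0])
    def loc(p):
        d=Q[:,:2]-p[:2]; cc,s=np.cos(p[2]),np.sin(p[2])
        return d[:,0]*cc+d[:,1]*s,-d[:,0]*s+d[:,1]*cc,Q[:,2]-p[3]
    for _ in range(4):
        x,y,z=loc(p); m=(abs(abs(x)+z-.051)<.006)&(abs(y)>.018)&(abs(y)<.07)
        nx=np.array([np.cos(p[2]),np.sin(p[2])])
        def res(q):
            pp=p.copy(); pp[:2]=p[:2]+q[0]*nx; pp[2]=q[1]; pp[3]=q[2]
            X,Y,Z=loc(pp); return ((abs(X)+Z-.051)/1.414)[m]
        q=least_squares(res,[0,p[2],p[3]],loss="soft_l1",f_scale=.001).x
        p[:2]+=q[0]*nx; p[2]=q[1]; p[3]=q[2]
        x,y,z=loc(p); m=(abs(abs(x)+z-.051)<.006)
        lo,hi=[np.median([f(y[m&(x>a)&(x<a+.004)]) for a in np.arange(-.03,.03,.004) if (m&(x>a)&(x<a+.004)).sum()>8]) for f in(np.min,np.max)]
        p[:2]+=(lo+hi)/2*np.array([-np.sin(p[2]),np.cos(p[2])])
    x,y,z=loc(p); k=(z>.078)&(z<.091)&(abs(x)<.02)&(abs(y)<.02)
    return p, m.sum(), hi-lo, (x[k].mean(),y[k].mean(),k.sum(),z[k].mean())
E
python3 - <<'E'
from fit import *
for k in("top","scene"):
    W=np.load(k+".npz")["W"]; p,n,L,ch=fit_roof(W,(.438,-.351),np.radians(15)); print(k,p.round(4),np.degrees(p[2]),n,L,np.round(ch,4))
    # cottage: wall-top points z 46..53 side walls and gables
    Q=W.reshape(-1,3); Q=Q[(np.hypot(Q[:,0]-.62,Q[:,1]-.0215)<.085)]
    for lo,hi in((.006,.1),(.02,.1),(.044,.1),(.044,.056)):
        q=Q[(Q[:,2]>lo)&(Q[:,2]<hi)]; print(lo,hi,len(q),cv2.minAreaRect((q[:,:2]*1000).astype(np.float32)))
    # nominal template fit
    print("floor z",np.median(Q[Q[:,2]<.012][:,2]))
    for nm,(a,b) in {"xcen":(0,0)}.items(): pass
    def res(p):
        c,s=np.cos(p[2]),np.sin(p[2]); q=Q[(Q[:,2]>.03)]; d=q[:,:2]-p[:2]; x=d[:,0]*c+d[:,1]*s; y=-d[:,0]*s+d[:,1]*c
        # distance to nearest wall slab (4 mm thick)
        fx=np.maximum(abs(abs(x)-.036)-.002,0); fy=np.maximum(abs(abs(y)-.053)-.002,0)
        return np.minimum(np.hypot(fx,np.maximum(abs(y)-.055,0)),np.hypot(fy,np.maximum(abs(x)-.038,0)))
    r=least_squares(res,[.62,.0215,np.radians(-3)],loss="soft_l1",f_scale=.001,diff_step=1e-4)
    print("cottage",r.x.round(4),np.degrees(r.x[2]),np.sqrt((r.fun**2).mean()))
E
```

```text
top [ 0.4383 -0.3509  0.2448  0.0026] 14.023662822835073 1400 0.12557622589789852 [5.0e-04 1.3e-03 5.0e+01 8.5e-02]
0.006 0.1 734 ((620.510498046875, 21.537918090820312), (162.9014892578125, 157.7866973876953), 78.28215026855469)
0.02 0.1 405 ((619.5391845703125, 21.399978637695312), (111.66407775878906, 79.60162353515625), 87.0752182006836)
0.044 0.1 278 ((619.5391845703125, 21.399978637695312), (111.66407775878906, 79.60162353515625), 87.0752182006836)
0.044 0.056 197 ((619.5391845703125, 21.399978637695312), (111.66407775878906, 79.60162353515625), 87.0752182006836)
floor z 0.003109601105990789
cottage [ 0.6192  0.0216 -0.0623] -3.568774278750886 0.0003666749630502128
scene [ 0.4378 -0.3516  0.2423  0.001 ] 13.881380260366385 942 0.12493746179000584 [6.50e-03 3.00e-04 4.40e+01 8.35e-02]
0.006 0.1 1520 ((621.66748046875, 21.62002182006836), (112.10475158691406, 82.54288482666016), 86.00691986083984)
0.02 0.1 1108 ((621.66748046875, 21.62002182006836), (112.10475158691406, 82.54288482666016), 86.00691986083984)
0.044 0.1 388 ((620.9283447265625, 21.340213775634766), (112.44261169433594, 81.72879791259766), 86.85600280761719)
0.044 0.056 302 ((620.919677734375, 21.182052612304688), (112.12580871582031, 81.72879791259766), 86.85600280761719)
floor z -0.0009972631797455223
cottage [ 0.6218  0.0217 -0.0686] -3.929187924150369 0.00058352074539221
```

```bash
cat >> h.py <<'E'
from scipy.spatial.transform import Rotation as Rn
def rows(pts,step=50,claw=-1,o=None):
    """pts: world TCP waypoints [x,y,z,tool-y heading deg]; prints rows in tool axes"""
    o=o or arm.observe(); R=Rn.from_euler("xyz",o["eef_rot"]).as_matrix(); p=o["tcp_pos"]; h0=np.degrees(np.arctan2(R[1,1],R[0,1]))
    print("tcp",p.round(4),"heading",h0.round(2)); out=[]; a=np.r_[p,h0]
    for b in np.array(pts,float):
        n=int(max(np.ceil(np.linalg.norm(b[:3]-a[:3])*1000/step),np.ceil(abs(b[3]-a[3])/10),1))
        for i in range(1,n+1):
            w=a+(b-a)*i/n; out.append([*(R.T@(w[:3]-p)*1000),-(w[3]-h0)])
        a=b
    print("; ".join(" ".join(f"{v:.1f}" for v in r)+f" {claw}" for r in out))
E
python3 - <<'E'
from h import *
rows([[.38,.42,.25,50],[.5,.1,.25,32],[.52,-.12,.25,20],[.438,-.3512,.2,14]])
E
```

```text
tcp [0.1768 0.5469 0.2309] heading 72.08
-46.5 -11.7 -3.8 4.4 -1; -92.9 -23.3 -7.6 8.8 -1; -139.4 -35.0 -11.4 13.2 -1; -185.9 -46.6 -15.2 17.7 -1; -232.4 -58.3 -19.0 22.1 -1; -262.7 -96.5 -19.0 24.7 -1; -293.1 -134.7 -19.0 27.2 -1; -323.5 -172.9 -18.9 29.8 -1; -353.9 -211.1 -18.9 32.4 -1; -384.2 -249.4 -18.9 34.9 -1; -414.6 -287.6 -18.8 37.5 -1; -445.0 -325.8 -18.8 40.1 -1; -462.3 -366.4 -18.8 42.5 -1; -479.7 -407.1 -18.7 44.9 -1; -497.0 -447.7 -18.7 47.3 -1; -514.4 -488.3 -18.7 49.7 -1; -531.7 -529.0 -18.6 52.1 -1; -530.6 -569.8 -10.3 53.1 -1; -529.4 -610.7 -1.9 54.1 -1; -528.3 -651.6 6.5 55.1 -1; -527.1 -692.4 14.9 56.1 -1; -526.0 -733.3 23.2 57.1 -1; -524.8 -774.1 31.6 58.1 -1
```

{"name": "send_rows", "arguments": {
  "increments": "-46 -12 -4 4 -1; -93 -23 -8 9 -1; -139 -35 -11 13 -1; -186 -47 -15 18 -1; -232 -58 -19 22 -1; -263 -97 -19 25 -1; -293 -135 -19 27 -1; -324 -173 -19 30 -1; -354 -211 -19 32 -1; -384 -249 -19 35 -1; -415 -288 -19 38 -1; -445 -326 -19 40 -1; -462 -366 -19 42 -1; -480 -407 -19 45 -1; -497 -448 -19 47 -1; -514 -488 -19 50 -1; -532 -529 -19 52 -1; -531 -570 -10 53 -1; -529 -611 -2 54 -1; -528 -652 6 55 -1"
}}

```text
time_s: 2.6
tcp_pos: [0.478, -0.2369, 0.2249]
eef_rot: [-3.141, -0.0, 1.868]
ft_force: [-0.8, 0.0, -0.4]
gripper_width: 0.0852
grip_force: 0.0
```

Run:
```python
from h import *
rows([[.438,-.3512,.2,14]])
```

```text
tcp [ 0.478  -0.2369  0.2249] heading 17.05
-32.5 -23.9 8.3 1.0 -1; -65.1 -47.8 16.6 2.0 -1; -97.6 -71.7 24.9 3.0 -1
```

{"name": "send_rows", "arguments": {
  "increments": "-33 -24 8 1 -1; -65 -48 17 2 -1; -98 -72 25 3 -1; -98 -72 25 3 -1; -98 -72 25 3 -1"
}}

```text
time_s: 3.22
tcp_pos: [0.4389, -0.35, 0.2002]
eef_rot: [3.142, -0.001, 1.817]
ft_force: [0.1, -0.1, 0.5]
gripper_width: 0.0851
grip_force: 0.0
```

Run:
```python
from fit import *
f,W=grab("wrist"); cv2.imwrite("pics/w1.png",f["frame"][...,::-1])
p,n,L,ch=fit_roof(W,(.438,-.351),np.radians(14)); print(p.round(4),np.degrees(p[2]),n,L,np.round(ch,4))
rows([[.438,-.3512,.054,14]])
```

```text
[ 0.4386 -0.3532  0.2437  0.0019] 13.964673220701869 10990 0.1260957217610142 [1.00e-04 2.50e-03 5.20e+02 8.53e-02]
tcp [ 0.4391 -0.3497  0.2004] heading 14.15
-0.4 -0.5 48.8 0.0 -1; -0.8 -1.0 97.6 0.1 -1; -1.3 -1.5 146.4 0.1 -1
```

View pics/w1.png

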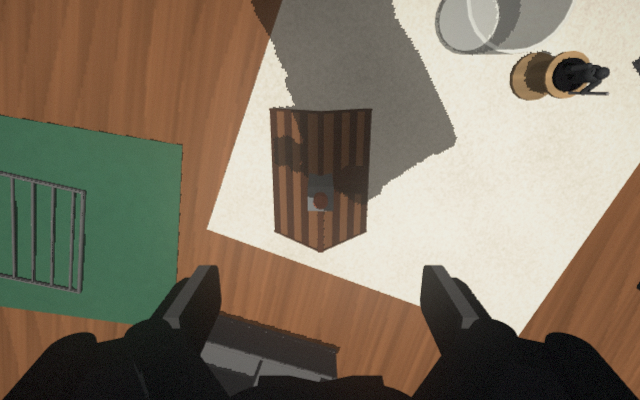

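The wrist view shows the roof centred at about (320,180) and the chimney at (320,198), both symmetric between the fingers. I descend.

{"name": "send_rows", "arguments": {
  "increments": "-1 -1 40 0 -1; -1 -1 80 0 -1; -1 -1 110 0 -1; -1 -1 130 0 -1; -1 -1 143 0 -1; -1 -1 146 0 -1; -1 -1 146 0 -1; -1 -1 146 0 -1"
}}

```text
time_s: 4.28
tcp_pos: [0.4382, -0.352, 0.055]
eef_rot: [3.141, 0.001, 1.817]
ft_force: [0.5, 0.5, -0.4]
gripper_width: 0.0853
grip_force: 0.0
```

{"name": "send_rows", "arguments": {
  "increments": "0 0 0 0 -0.5; 0 0 0 0 0; 0 0 0 0 0.3; 0 0 0 0 0.5; 0 0 0 0 0.7; 0 0 0 0 1; 0 0 0 0 1; 0 0 0 0 1; 0 0 0 0 1; 0 0 0 0 1",
  "force": 40
}}

```text
time_s: 5.52
tcp_pos: [0.4379, -0.3518, 0.0544]
eef_rot: [3.142, 0.0, 1.817]
ft_force: [-1.2, 0.6, 4.8]
gripper_width: 0.0191
grip_force: 40.3
```

Run:
```python
from h import *
rows([[.438,-.352,.2,14]])
```

```text
tcp [ 0.4379 -0.3518  0.0544] heading 14.08
-0.1 0.0 -48.5 0.0 -1; -0.1 0.0 -97.1 0.1 -1; -0.2 0.0 -145.6 0.1 -1
```

{"name": "send_rows", "arguments": {
  "increments": "0 0 -5 0 1; 0 0 -15 0 1; 0 0 -40 0 1; 0 0 -80 0 1; 0 0 -120 0 1; 0 0 -146 0 1; 0 0 -160 0 1; 0 0 -160 0 1; 0 0 -160 0 1"
}}

```text
time_s: 6.65
tcp_pos: [0.4376, -0.3516, 0.2134]
eef_rot: [-3.141, -0.001, 1.816]
ft_force: [-0.2, -0.2, -1.6]
gripper_width: 0.0192
grip_force: 39.6
```

Run:
```python
from fit import *
o=arm.observe(); print(o["tcp_pos"],o["gripper_width"],o["ft_force"],o["time_s"])
for k in("top","scene","wrist"):
    f,W=grab(k); p,n,L,ch=fit_roof(W,o["tcp_pos"][:2],np.radians(14),o["tcp_pos"][2]-.053); print(k,p.round(4),np.degrees(p[2]),n,L,np.round(ch,4))
    cv2.imwrite(f"pics/l_{k}.png",f["frame"][...,::-1])
rows([[.5,-.2,.235,8],[.56,-.08,.235,2],[.62,.0217,.235,-3.7]],o=o,claw=1)
```

```text
[ 0.43761037 -0.3515745   0.21340903] 0.019196981783653137 [-0.17100592 -0.16980619 -1.63018472] 6.65
top [ 0.4287 -0.3182  0.2519  0.1618] 14.435605344343417 1074 0.05809616432954877 [nan nan  0. nan]
scene [ 0.4363 -0.3514  0.2429  0.1597] 13.916764129064907 1089 0.12409652402717933 [8.90e-03 5.40e-03 2.40e+01 8.38e-02]
wrist [ 0.437  -0.3533  0.2457  0.1608] 14.079933600936252 22025 0.12633152882975437 [1.000e-04 5.600e-03 3.678e+03 8.560e-02]
tcp [ 0.4376 -0.3516  0.2134] heading 14.08
33.0 24.3 -5.4 1.5 1; 65.9 48.7 -10.8 3.0 1; 98.9 73.0 -16.2 4.6 1; 131.9 97.4 -21.5 6.1 1; 165.8 126.5 -21.5 8.1 1; 199.7 155.6 -21.5 10.1 1; 233.7 184.8 -21.5 12.1 1; 261.7 212.4 -21.5 14.0 1; 289.7 240.0 -21.5 15.9 1; 317.7 267.7 -21.5 17.8 1fit.py:24: RuntimeWarning: Mean of empty slice.
  return p, m.sum(), hi-lo, (x[k].mean(),y[k].mean(),k.sum(),z[k].mean())
  ret = ret.dtype.type(ret / rcount)
```

View pics/l_scene.png

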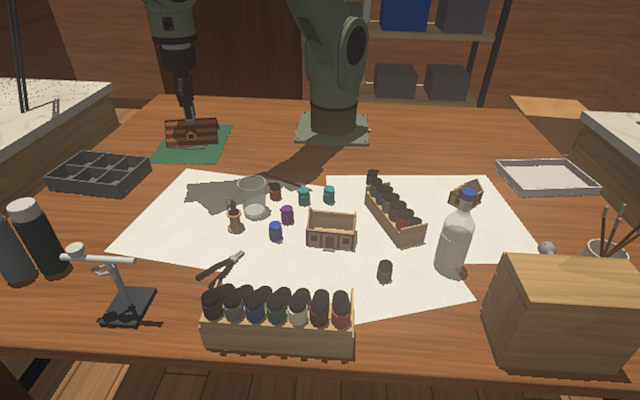

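The scene view shows the roof held level at about (190,132), over the bench, with everything else in place. I carry it over.

{"name": "send_rows", "arguments": {
  "increments": "12 9 -5 1 1; 33 24 -10 2 1; 66 49 -16 3 1; 99 73 -21 5 1; 132 97 -21 6 1; 166 126 -21 8 1; 200 156 -21 10 1; 234 185 -21 12 1; 262 212 -21 14 1; 290 240 -21 16 1; 310 260 -21 17 1; 318 268 -21 17.8 1; 318 268 -21 17.8 1; 318 268 -21 17.8 1; 318 268 -21 17.8 1; 318 268 -21 17.8 1"
}}

```text
time_s: 8.8
tcp_pos: [0.6204, 0.0214, 0.2354]
eef_rot: [3.141, 0.0, 1.505]
ft_force: [0.2, -0.1, -1.6]
gripper_width: 0.0194
grip_force: 39.6
```

```bash
python3 - <<'E' 2>/dev/null
from fit import *
o=arm.observe(); print(o["tcp_pos"],o["eef_rot"],o["gripper_width"],o["time_s"])
for k in("scene","wrist"):
    f,W=grab(k); p,n,L,ch=fit_roof(W,o["tcp_pos"][:2],np.radians(-3.7),o["tcp_pos"][2]-.053); print(k,p.round(4),np.degrees(p[2]),n,L)
    # free plane fits per slope -> tilt
    Q=roofpts(W,p[:2],p[3]); d=Q-np.r_[p[:2],p[3]]; c,s=np.cos(p[2]),np.sin(p[2]); x=d[:,0]*c+d[:,1]*s; y=-d[:,0]*s+d[:,1]*c; z=d[:,2]
    for sg in(1,-1):
        m=(abs(sg*x+z-.051)<.006)&(sg*x>.004)&(abs(y)>.02)&(abs(y)<.06)
        if m.sum()>100: print("slope",sg,m.sum(),np.linalg.lstsq(np.c_[x[m],y[m],np.ones(m.sum())],z[m],rcond=None)[0].round(4))
    np.savez(f"c_{k}.npz",W=W)
    cv2.imwrite(f"pics/c_{k}.png",f["frame"][...,::-1])
E
```

```text
[0.620412   0.02135438 0.23544461] [3.14147636e+00 1.14116700e-04 1.50525113e+00] 0.019406127672731657 8.8
scene [ 0.6185  0.0211 -0.0648  0.182 ] -3.7105559273724893 1608 0.12469739509918515
slope 1 1044 [-9.982e-01  3.000e-04  5.090e-02]
wrist [ 0.6195  0.0197 -0.0658  0.1828] -3.7672953415203487 21966 0.12637892892899422
slope 1 6377 [-9.979e-01  4.000e-04  5.080e-02]
slope -1 6449 [9.993e-01 6.000e-04 5.090e-02]
```

View pics/c_scene.png

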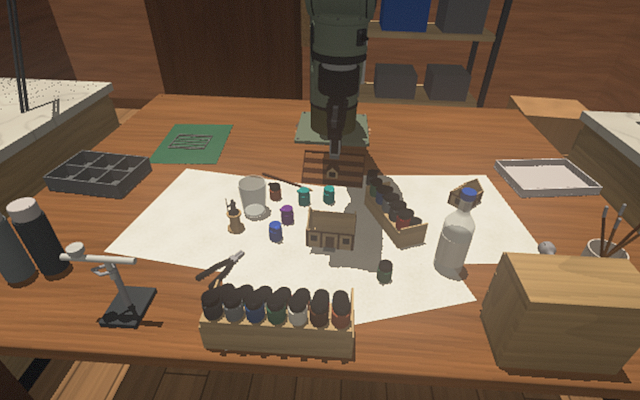

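```bash
python3 - <<'E' 2>/dev/null
from fit import *
yaw=np.radians(-3.75)
for k in("top","scene"):
    W=np.load(k+".npz")["W"]; Q=W.reshape(-1,3); d=Q[:,:2]-[.62,.0217]; c,s=np.cos(yaw),np.sin(yaw)
    x=(d[:,0]*c+d[:,1]*s)*1000; y=(-d[:,0]*s+d[:,1]*c)*1000; z=Q[:,2]*1000
    M=lambda m,a:(m.sum(),a[m].round(1).mean().round(2) if m.any() else None,np.percentile(a[m],[5,50,95]).round(1) if m.any() else None)
    print(k)
    print(" +x outer face",M((abs(y)<48)&(x>33)&(x<45)&(z>12)&(z<44),x))
    print(" +x top",M((abs(y)<48)&(x>28)&(x<45)&(z>47)&(z<56),x))
    print(" -x inner face",M((abs(y)<48)&(x<-28)&(x>-45)&(z>15)&(z<44),x))
    print(" -x top",M((abs(y)<48)&(x<-28)&(x>-45)&(z>47)&(z<56),x))
    for sg in(1,-1): print(" gable",sg,M((abs(x)<25)&(sg*y>40)&(sg*y<65)&(z>56),y))
    for sg in(1,-1):
        m=(sg*y>40)&(sg*y<65)&(z>54)&(abs(x)<40)
        # gable edge symmetric: max z per x bin
        b=[(a,z[m&(x>=a)&(x<a+4)].max().round(0)) for a in range(-36,36,4) if (m&(x>=a)&(x<a+4)).any()]; print("  ",sg,b)
E
```

```text
top
 +x outer face (np.int64(73), np.float64(33.89), array([33.3, 33.9, 34.4]))
 +x top (np.int64(71), np.float64(35.89), array([33.4, 35.6, 38.6]))
 -x inner face (np.int64(41), np.float64(-38.73), array([-39.5, -38.9, -37.7]))
 -x top (np.int64(65), np.float64(-37.01), array([-39.5, -37.2, -34.4]))
 gable 1 (np.int64(37), np.float64(52.59), array([51.3, 52.5, 54.3]))
 gable -1 (np.int64(24), np.float64(-52.74), array([-54.2, -52.9, -51.1]))
   1 [(-36, np.float64(58.0)), (-32, np.float64(59.0)), (-28, np.float64(66.0)), (-24, np.float64(71.0)), (-20, np.float64(76.0)), (-16, np.float64(72.0)), (-12, np.float64(82.0)), (-8, np.float64(89.0)), (-4, np.float64(86.0)), (0, np.float64(86.0)), (4, np.float64(84.0)), (8, np.float64(80.0)), (12, np.float64(74.0)), (16, np.float64(72.0)), (20, np.float64(68.0)), (24, np.float64(65.0)), (28, np.float64(61.0)), (32, np.float64(58.0))]
   -1 [(-36, np.float64(57.0)), (-32, np.float64(62.0)), (-28, np.float64(67.0)), (-24, np.float64(67.0)), (-20, np.float64(73.0)), (-16, np.float64(74.0)), (-12, np.float64(83.0)), (-8, np.float64(84.0)), (-4, 
[... 520 characters left out ...]
, -34.8, -31.5]))
 gable 1 (np.int64(31), np.float64(53.34), array([51.5, 53.2, 55.6]))
 gable -1 (np.int64(46), np.float64(-52.27), array([-54.5, -51.6, -51.1]))
   1 [(0, np.float64(87.0)), (4, np.float64(84.0)), (8, np.float64(74.0)), (12, np.float64(74.0)), (16, np.float64(71.0)), (20, np.float64(68.0)), (24, np.float64(62.0)), (28, np.float64(57.0)), (32, np.float64(55.0))]
   -1 [(-28, np.float64(62.0)), (-24, np.float64(60.0)), (-12, np.float64(74.0)), (-8, np.float64(79.0)), (0, np.float64(87.0)), (4, np.float64(83.0)), (8, np.float64(77.0)), (12, np.float64(76.0)), (16, np.float64(68.0)), (20, np.float64(69.0)), (24, np.float64(63.0)), (28, np.float64(59.0)), (32, np.float64(56.0))]
```

View pics/c_wrist.png

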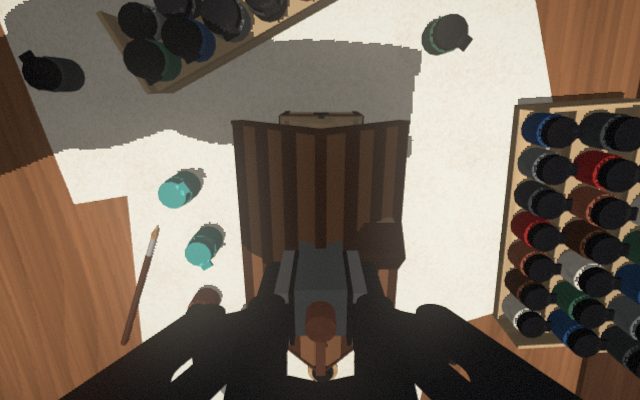

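The wrist view shows the roof at columns 233–408 (mid 320.5) and the cottage gable behind it at columns 279–364 (mid 321.5), so it is lined up. I descend most of the way and check again.

{"name": "send_rows", "arguments": {
  "increments": "0.7 0 15 0 1; 0.7 0 40 0 1; 0.7 0 70 0 1; 0.7 0 95 0 1; 0.7 0 110 0 1; 0.7 0 116 0 1; 0.7 0 118 0 1; 0.7 0 118 0 1; 0.7 0 118 0 1; 0.7 0 118 0 1"
}}

```text
time_s: 10.15
tcp_pos: [0.6206, 0.0225, 0.1176]
eef_rot: [3.141, 0.0, 1.506]
ft_force: [0.2, -0.6, -1.0]
gripper_width: 0.0197
grip_force: 39.6
```

```bash
python3 - <<'E' 2>/dev/null
from fit import *
o=arm.observe(); print(o["tcp_pos"],o["eef_rot"],o["gripper_width"],o["time_s"],o["ft_force"])
im=[]
for k in("scene","wrist"):
    f,W=grab(k); p,n,L,ch=fit_roof(W,o["tcp_pos"][:2],np.radians(-3.75),o["tcp_pos"][2]-.0544); print(k,p.round(4),np.degrees(p[2]),n,L)
    if k=="scene":
        yaw=np.radians(-3.75);Q=W.reshape(-1,3); d=Q[:,:2]-[.62,.0217]; c,s=np.cos(yaw),np.sin(yaw)
        x=(d[:,0]*c+d[:,1]*s)*1000; y=(-d[:,0]*s+d[:,1]*c)*1000; z=Q[:,2]*1000
        m=(abs(y)<48)&(x>33)&(x<45)&(z>12)&(z<44); print("+x face",np.median(x[m]),m.sum())
        m=(abs(abs(x)-37)<8)&(abs(y)<60)&(z>12)&(z<46);print("wall y",np.percentile(y[m],[1,99]))
        m=(x>25)&(x<60)&(abs(y)<75)&(z>66)&(z<90);print("roof y",np.percentile(y[m],[1,99]))
    fr=f["frame"]; im.append(cv2.resize(fr[130:280,240:440] if k=="scene" else fr,(400,300)))
cv2.imwrite("pics/d.png",np.hstack(im)[...,::-1])
E
```

```text
[0.62063097 0.02251025 0.11759321] [3.14121818e+00 5.25241998e-05 1.50579654e+00] 0.019742807725104894 10.15 [ 0.15152856 -0.60512025 -1.04837787]
scene [ 0.6188  0.0224 -0.065   0.0641] -3.724824396112248 1425 0.1242610880294554
+x face 38.543514680675614 428
wall y [-55.79099722  54.61542961]
roof y [-61.16625075  62.23011115]
wrist [ 0.6197  0.0207 -0.0651  0.0649] -3.731517659946668 22606 0.12636533854789384
```

View pics/d.png

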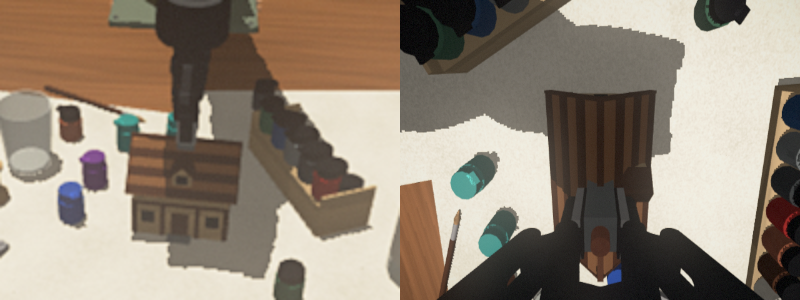

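The left half shows the roof just above the walls, with the dormer at (180,180) directly above the door at (178,222), aligned. The right half shows the roof held evenly in the pads.

{"name": "send_rows", "arguments": {
  "increments": "-0.6 0 3 0 1; -0.6 0 7 0 1; -0.6 0 10 0 1; -0.6 0 10 0 1; -0.6 0 10 0 1; -0.6 0 10 0 1; -0.6 0 10 0 1; -0.6 0 10 0 1"
}}

```text
time_s: 11.25
tcp_pos: [0.6205, 0.0219, 0.1073]
eef_rot: [3.142, 0.0, 1.506]
ft_force: [1.2, 0.5, -0.3]
gripper_width: 0.0193
grip_force: 39.6
```

```bash
python3 - <<'E' 2>/dev/null
from fit import *
o=arm.observe(); print(o["tcp_pos"],o["eef_rot"],o["gripper_width"],o["time_s"],o["ft_force"])
t=np.load("scene.npz")
for k in("scene","wrist"):
    f,W=grab(k); p,n,L,ch=fit_roof(W,o["tcp_pos"][:2],np.radians(-3.75),o["tcp_pos"][2]-.0544); print(k,p.round(4),np.degrees(p[2]),n,L)
    if k=="scene":
        yaw=np.radians(-3.75);c,s=np.cos(yaw),np.sin(yaw)
        for W2 in(t["W"],W):
            Q=W2.reshape(-1,3); d=Q[:,:2]-[.62,.0217]; x=(d[:,0]*c+d[:,1]*s)*1000; y=(-d[:,0]*s+d[:,1]*c)*1000; z=Q[:,2]*1000
            m=(abs(y)<48)&(x>33)&(x<45)&(z>12)&(z<40); print("+x face",np.median(x[m]),m.sum())
E
```

```text
[0.62051359 0.02192179 0.10734672] [3.14155235e+00 8.69095065e-05 1.50579212e+00] 0.01928181641963312 11.25 [ 1.17858933  0.52813573 -0.30343439]
scene [ 0.6188  0.0219 -0.0655  0.0537] -3.7524481013695112 1410 0.12459078312747005
+x face 38.65796656191799 378
+x face 38.756018421709896 380
wrist [ 0.6195  0.0202 -0.0653  0.0547] -3.7415743986453855 22655 0.12624657154668478
```

```bash
python3 -c "
from workcell import arm
print(arm.close_job())"
```

```text
the job is handed in; nothing more can be done
None
```

The roof is held level about 10 mm above its seat on the cottage walls, lined up to about 1 mm by the camera fits, dormer on the door side and still in the gripper; the walls had not moved, and I handed the job in at about 11 s.

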